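# Slide the jig's carrier board into its notches and lock it

### The job

Without taking anything between the fingers or lifting it, gently push the plywood carrier board along the rails of the assembly jig, towards the end with the wooden turn-button, until you feel all its feet drop into the notches and it lies flat on the rails. Then push the turn-button with a fingertip all the way round so that it lies across the board and locks it down, and leave the glue bottle, screwdriver and loose metal angle alone.

Things in the scene. Friction and masses are not known exactly. Their poses are not given: they have to be found in the camera images.
- jig: Assembly jig fixed to the bench: grey laminate base 250 x 380 x 12 mm, two hardwood rails along its y, a fence outside each. Origin: centre of the base's underside; z up; the board slides to +y, centred on x = 0. Rails: y -170 to 170, |x| 34.5 to 66.5 mm, tops 42 mm above the bench; the gap between them is open down to the base. Fences: |x| 66.5 to 78.5, tops at 52 mm.
- seat (a point): Where the board's origin ends up when seated: jig x 0, y 60, z 32 mm; axes as the jig's. Four notches, 19 mm long and 13 mm deep, are cut in the rail tops: in the outer half of each rail at 65 mm to +y of this point, in the inner half at 65 mm to -y. Feet have about 2.5 mm play in them; the notch ends stop the dropped board.
- board: Loose plywood board 130 (x) x 170 (y) x 18 mm, about 0.45 kg, between the fences (1.5 mm play), axes as the jig's. Four feet below, 10 mm high, 14 mm long: front pair (y 65) wide apart, rear pair (y -65) closer, each fitting its notches. Origin: centre, at the feet's underside; plywood from z 10 to 28. Origin is 42 mm above the bench when sliding, 32 seated; starts 65 to 135 mm short of the seat.
- board_rear (a point): Middle of the board's rear edge (board y -85, z 19 mm), a flat upright face to push towards jig +y; about 1 to 5 N slides the board. A fingertip pressing hard here can hold this edge up by friction until drawn back. On the board's middle is screwed a pine block 70 x 60 x 28 mm with a small aluminium plate on it, top at board z 59 mm.
- latch (a joint): Angle of the turn-button about its vertical pivot, rad: 0 = pointing along jig +y, beside the rails (open); grows anticlockwise from above to 1.571 (stop) = pointing to jig -x, across the board's front end (locked). Starts at 0 to 0.3 and stays where left; about 1 N at the tip moves it. It cannot pass over a board that has not dropped.
- latch_tip (a point): Middle of the free end of the turn-button, a hardwood bar 24 mm wide, 20 thick, 102 long, from 63 to 83 mm above the bench (3 mm over the seated board). The point is 85 mm from the pivot axis, which is at jig x 95, y 125 mm on a post 32 mm square. Its y axis points from pivot to tip.
- glue: Bystander: white glue bottle, 52 mm diameter, 150 mm tall, standing on the bench on the jig's +x side. Origin at the centre of its foot.
- driver: Bystander: screwdriver lying on the bench past the jig's -y end, about 200 mm long. Origin near its middle, on the bench.
- angle: Bystander: loose aluminium angle, 50 x 50 x 50 mm, standing on the bench past the jig's +y end. Origin at the centre of its foot.
Things that resemble listed ones, but are neither listed nor needed, are in the scene too. Of the things like the board, leave any that is pink or turquoise; of the rest the larger one is meant.

How it is judged:
By the outcome, as a careful person would: the job done as asked, in the order asked, and still so for the second after the job is handed in, with the robot touching nothing.
It also fails if it takes over 45 s, if anything falls off the work surface, if the arm or the gripper's body presses on something with over 40 N, if the wrist force passes 120 N, or if a joint passes its speed limit or range.

### The arm

A 6-joint arm with a two-finger parallel gripper is mounted at the origin on the work surface. World frame = base frame: x ahead of the robot, y to its left, z up, the work surface at z = 0. Lengths are in m, angles in rad, forces in N, time in s.
With the tool pointing down it reaches from about 0.35 to 0.975 m from the base axis. Payload 7.1 kg.
Tool frame: the origin (TCP) lies at the very end of the fingers, on their centre line; the grasp point (between the pads) lies 19 mm behind it; y points along the fingers, x is the direction in which the jaws open and shut, and the axes are right-handed (so a half turn about y gives the same grasp; the last joint's range is limited). The gripper opens to 88 mm and grips with 3 to 60 N. Pads are 20 mm wide; open, the fingers measure 115 mm over their backs; the gripper's body (75 mm by 178 mm) begins 61 mm behind the grasp point.
Start: joints at [-1.209, 0.423, 1.63, -0, 1.089, -0.019], TCP at [0.232, -0.58, 0.185] pointing down, gripper open.
Joint ranges: [-3, 3], [-0.9, 2.11], [0.09, 2.58], [-1.31, 4.45], [0.11, 2.69], [-2.54, 2.54]. Speed limits (rad/s): [2.39, 2.39, 3.01, 3.14, 3.14, 3.14].

### API

Orientations are given as a 3x3 rotation matrix whose columns are the frame's x, y, z axes.
In Python, from rig import manip gives the robot as it stands. The module is installed in compiled form; this text tells all that it offers.
- The arm moves only by the tool apply_moves, never from a script. Its argument "moves" is text: rows parted by semicolons, each of 4 numbers parted by spaces: the shift along the tool's x, y, z each as a share of 0.2 m, from -1 to 1, then the turn about the tool's y as a share of 0.08 rad, from -1 to 1. A call has 1 to 12 rows; each row shifts and turns the commanded pose from where the row before left it, along the tool's axes as they then stand; what a row does not reach is not made up. A row lasts 1/10 s, in which the tool goes at most 50 mm and 8.59 degrees, less where a joint would pass 70% of its speed; a pose out of reach is approached as far as the arm can. A call with a number of a shift or a turn outside -1 to 1 is refused whole. A call with a gripper value outside its range is refused whole. "claw" is the closure, from -1 (fully open) to 1 (shut), set as the call begins (left out, the last holds). The fingers move at their own pace and stop on an object; "force" is the grip in N (left out, the last holds). Time passes only in rows, so rows that do not move let the fingers close. It gives the time, the measured TCP pose, the force and the opening at its end, in the units of the state.
- manip.sense(): the state, without advancing time (a new reading comes with each control period).
- manip.snapshot(name): name is "scene" or "side" or "wrist"; returns a dict with "image" (400x640x3 uint8, red, green, blue), "z_map" (400x640 float32, m along the optical axis (not along the pixel's ray), 0 where there is no reading), "camera_matrix" (3x3 intrinsics, pixels), "rvec" (rotation vector, rad) and "tvec" (3), from world to camera coordinates, as OpenCV has them; the wrist camera has in their place "hand_eye" (4x4, takes a point from camera to tool coordinates, whose origin is the TCP and whose axes are the tool frame's). Camera axes: x right, y down, z forward; pixel columns grow to the right and rows downward; lengths in m; the calibration is good to about 2 mm. A picture is of the moment at which its call begins: read the wrist's pose just before it.
- manip.sign_off(): hands the job in, once; it reports no verdict.
Trained networks look in a picture, given as the dict that the camera call returned (one of the last four; its "shot" number tells which), for a name from the list of things; names that differ only in an ending like _2 or _b are one class to them, and where a whole thing is asked for, a point or a joint stands for the part that bears it (a point fixed in the world has none). Each returns a list of dicts, best first, with "conf" (0 to 1); they miss things now and then, are a little off and sometimes report something else, mostly with a low value. They report only what shows in the picture. A call takes as long as a camera call. They do not tell look-alikes from the thing itself.
- manip.spot_in(name, picture): "centre" ([x, y, z] in m, in world coordinates, good to about 4 mm: the middle of the surface that is visible of it).
The state is a dict: "time": time; "q": joint angles; "qd": joint speeds; "joint_torque": joint torques, N m; "eef_pos": TCP position; "ee_rot": TCP orientation; "force": force on the tool from outside, world axes, zero at the start; "moment": the same for the moment, N m; "width": finger opening in m.
Only numpy, scipy, OpenCV 4.12 (cv2) and the standard library are available. Lean on these libraries where they do the work, as an engineer would, in place of code of your own. Each camera call takes 0.05 s, during which the arm holds its last target.

## Working session

There is one attempt and no reset: what is moved stays moved. The work goes in short steps, Python scripts to look and compute and a tool call to move; the robot and the scene stay as the last step left them, time stands still between calls to the robot, and variables do not carry over. Pictures are saved under pics/ and viewed, and the job is handed in when it is done.

Besides the shell and the picture viewer there is one more tool, called after ">>>" by a JSON object that holds its "op" and its "data". apply_moves: Moves the arm, as the interface text tells. Shift numbers are shares of 0.2 m and turn numbers shares of 0.08 rad, none past 1 either way. Its arguments: {"type":"object","properties":{"moves":{"type":"string"},"claw":{"type":"number"},"force":{"type":"number"}},"required":["moves"]}

```bash
mkdir -p pics
cat > h.py <<'E'
import numpy as np, cv2
from rig import manip
def save(d,n): cv2.imwrite('pics/'+n+'.png', d['image'][:,:,::-1])
def cloud(d):
    K=d['camera_matrix'];z=d['z_map'];v,u=np.mgrid[0:400,0:640]
    P=np.stack([(u-K[0,2])/K[0,0]*z,(v-K[1,2])/K[1,1]*z,z],-1)
    if 'rvec' in d and d['rvec'] is not None:
        R=cv2.Rodrigues(np.array(d['rvec'],float))[0];t=np.array(d['tvec'],float).ravel()
        return (P-t)@R
    s=manip.sense();H=d['hand_eye'];P=P@H[:3,:3].T+H[:3,3]
    return P@np.array(s['ee_rot']).T+np.array(s['eef_pos'])
E
python3 - <<'E'
from h import *
s=manip.sense();print({k:np.round(v,3).tolist() for k,v in s.items()})
for n in ['scene','side']:
    d=manip.snapshot(n);save(d,n+'0');np.savez(n+'0',**{k:v for k,v in d.items()})
    for o in ['jig','board','board_rear','latch','latch_tip','glue','driver','angle']:
        print(n,o,[(np.round(r['centre'],3).tolist(),round(r['conf'],2)) for r in manip.spot_in(o,d)])
E
```

```text
{'time': 0.0, 'q': [-1.209, 0.424, 1.631, 0.0, 1.089, -0.019], 'qd': [-0.002, -0.001, 0.001, 0.001, -0.001, -0.0], 'joint_torque': [-0.001, -54.464, -27.367, 0.064, 0.023, -0.0], 'eef_pos': [0.232, -0.58, 0.184], 'ee_rot': [[0.372, -0.001, 0.928], [-0.928, 0.001, 0.372], [-0.002, -1.0, 0.0]], 'force': [-0.292, -0.126, -0.263], 'moment': [0.051, 0.015, -0.041], 'width': 0.088}
scene jig [([0.517, 0.074, 0.01], 0.67)]
scene board [([0.364, -0.361, 0.023], 0.69), ([0.796, -0.223, 0.024], 0.68), ([0.502, -0.021, 0.072], 0.65), ([0.794, 0.086, 0.018], 0.57)]
scene board_rear [([0.5, -0.018, 0.069], 0.93), ([0.791, 0.086, 0.022], 0.74), ([0.794, -0.223, 0.025], 0.62), ([0.367, -0.359, 0.021], 0.59), ([0.492, -0.249, 0.021], 0.44)]
scene latch [([0.527, 0.173, 0.086], 0.74)]
scene latch_tip [([0.527, 0.171, 0.086], 0.75), ([0.498, -0.018, 0.071], 0.3)]
scene glue [([0.677, -0.039, 0.094], 0.85)]
scene driver [([0.494, -0.25, 0.023], 0.87)]
scene angle [([0.448, 0.274, 0.012], 0.69), ([0.517, 0.076, 0.01], 0.45), ([0.527, 0.175, 0.084], 0.22)]
side jig [([0.441, 0.087, 0.01], 0.73)]
side board [([0.778, 0.089, 0.022], 0.76), ([0.775, -0.222, 0.025], 0.74), ([0.354, -0.362, 0.021], 0.65), ([0.473, -0.008, 0.065], 0.59)]
side board_rear [([0.35, -0.356, 0.018], 0.94), ([0.778, 0.092, 0.019], 0.83), ([0.479, -0.014, 0.064], 0.68), ([0.776, -0.223, 0.031], 0.68)]
side latch [([0.476, -0.016, 0.068], 0.74), ([0.521, 0.179, 0.086], 0.65)]
side latch_tip [([0.524, 0.18, 0.08], 0.96)]
side glue [([0.664, -0.039, 0.076], 0.85)]
side driver [([0.485, -0.25, 0.014], 0.83), ([0.44, 0.083, 0.014], 0.27)]
side angle [([0.434, 0.267, 0.004], 0.56)]
```

View pics/scene0.png

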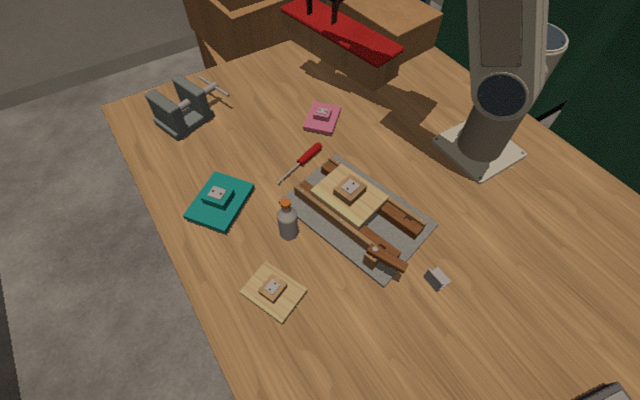

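View pics/side0.png

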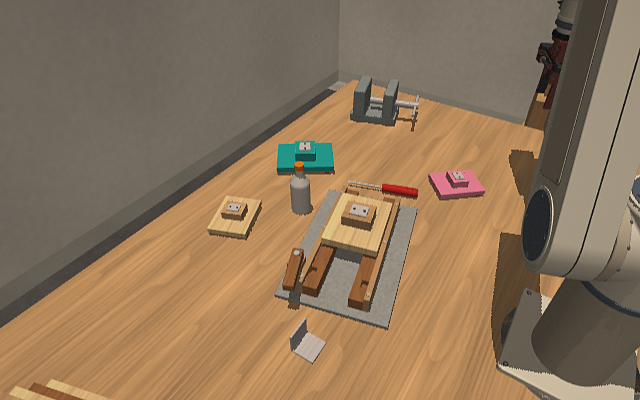

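The scene picture shows the board in the jig at about (350,190) with the turn-button at (385,255). The glue bottle is at (288,222), the driver at (300,165) and the angle at (438,278). The loose ply board at (273,290) and the pink and turquoise ones are look-alikes. Next I fit the jig from depth.

Run:
```python
from h import *
for n in ['scene','side']:
    d=dict(np.load(n+'0.npz',allow_pickle=True)); P=cloud(d).reshape(-1,3); I=d['image'].reshape(-1,3).astype(int)
    ok=(d['z_map'].ravel()>0)&(abs(P[:,0]-.5)<.22)&(abs(P[:,1]-.04)<.3)
    P=P[ok];I=I[ok]
    print(n,np.histogram(P[:,2],bins=np.arange(-.006,.16,.004)))
    for nm,lo,hi in [('base',.009,.015),('fence',.049,.055),('boardtop',.066,.074),('latch',.079,.087),('plate',.098,.104)]:
        m=(P[:,2]>lo)&(P[:,2]<hi)
        Q=P[m][:,:2]
        # largest cluster near jig via raster components
        g=np.zeros((300,250),np.uint8);ij=((Q-[.25,-.26])/.002).astype(int)
        k=(ij>=0).all(1)&(ij[:,0]<250)&(ij[:,1]<300);g[ij[k][:,1],ij[k][:,0]]=1
        g2=cv2.morphologyEx(g,cv2.MORPH_CLOSE,np.ones((5,5)))
        c,l,st,ce=cv2.connectedComponentsWithStats(g2)
        for i in np.argsort(-st[1:,4])[:3]+1:
            pts=Q[k][l[ij[k][:,1],ij[k][:,0]]==i].astype(np.float32)
            if len(pts)<25: continue
            r=cv2.minAreaRect(pts);print(nm,len(pts),np.round(r[0],4),np.round(r[1],4),round(r[2],2))
```

```text
scene (array([  292, 12803,  6562,   254,  2615,  1538,   211,   209,   263,
         227,   159,   342,   963,   214,   536,   329,    77,   126,
         370,  1527,   118,   102,   352,    99,    61,   107,   375,
         146,    34,    27,    17,    13,     7,    10,     5,     4,
           9,    11,    20,    55,     0]), array([-0.006, -0.002,  0.002,  0.006,  0.01 ,  0.014,  0.018,  0.022,
        0.026,  0.03 ,  0.034,  0.038,  0.042,  0.046,  0.05 ,  0.054,
        0.058,  0.062,  0.066,  0.07 ,  0.074,  0.078,  0.082,  0.086,
        0.09 ,  0.094,  0.098,  0.102,  0.106,  0.11 ,  0.114,  0.118,
        0.122,  0.126,  0.13 ,  0.134,  0.138,  0.142,  0.146,  0.15 ,
        0.154,  0.158]))
base 1519 [ 0.4359 -0.0162] [0.1604 0.3798] 14.32
base 1726 [0.5737 0.0192] [0.06   0.3807] 13.85
base 169 [ 0.5086 -0.1723] [0.0764 0.0411] 15.51
fence 398 [ 0.556  -0.0121] [0.017  0.2894] 14.31
fence 183 [0.3834 0.0813] [0.0149 0.1244] 15.52
fence 53 [ 0.4479 -0.1667] [0.0144 0.0437] 16.15
boardtop 1801 [ 0.4891 -0.0378] [0.1336 0.1716] 14.56
boardtop 61 [0.5377 0.1777] [0.0066 0.098
[... 1005 characters left out ...]
  0.158]))
base 4720 [ 0.4805 -0.0039] [0.2496 0.3815] 14.54
base 779 [ 0.6002 -0.034 ] [0.0336 0.2639] 14.51
base 55 [ 0.5741 -0.2283] [0.0973 0.0101] 16.21
fence 618 [ 0.4459 -0.0131] [0.0857 0.34  ] 14.59
fence 468 [0.5248 0.0077] [0.0695 0.3403] 13.94
fence 32 [0.4467 0.2657] [0.0045 0.0448] 1.96
boardtop 1994 [ 0.4892 -0.0373] [0.1303 0.1747] 14.53
boardtop 47 [ 0.6642 -0.0393] [0.0493 0.0179] 31.08
boardtop 31 [0.5066 0.2155] [0.0242 0.0083] 36.38
latch 432 [0.5265 0.172 ] [0.0238 0.1022] 24.17
latch 81 [ 0.4812 -0.0086] [0.0692 0.0058] 14.29
latch 47 [ 0.6604 -0.0406] [0.047  0.0187] 44.4
plate 231 [ 0.4881 -0.0357] [0.067  0.0595] 16.2
plate 55 [ 0.6646 -0.0467] [0.0436 0.0231] 50.74
```

```bash
cat >> h.py <<'E'
th=np.deg2rad(14.5);C=np.array([.4805,-.004]);J=np.array([[np.cos(th),-np.sin(th)],[np.sin(th),np.cos(th)]])
def jig(p): return (np.array(p)[...,:2]-C)@J
def st():
    s=manip.sense();R=np.array(s['ee_rot'])
    print('t',round(s['time'],2),'jig mm',np.round(jig(s['eef_pos'])*1000,1),'z',round(s['eef_pos'][2]*1000,1),'toolx deg in jig',np.round(np.degrees(np.arctan2(R[1,0],R[0,0]))-14.5,2),'F jig',np.round(np.array(s['force'][:2])@J,2),round(s['force'][2],2),'w',s['width'])
E
python3 -c "
from h import *
st()"
```

```text
t 0.9 jig mm [-384.5 -495.7] z 184.7 toolx deg in jig -82.68 F jig [ 0.03 -0.54] 0.42 w 0.08763025404373781
```

>>> {"op": "apply_moves", "data": {"moves": "0 0 0 0.8; 0 0 0 0.8; -0.15 0 0.175 0; -0.15 0 0.175 0; -0.15 0 0.175 0; -0.15 0 0.175 0; -0.15 0 0.175 0; -0.15 0 0.175 0", "claw": 1, "force": 20}}

```text
time: 1.7
eef_pos: [0.3914, -0.3519, 0.1849]
ee_rot: [[0.25, 0.0, 0.968], [-0.968, -0.0, 0.25], [0.0, -1.0, 0.0]]
force: [0.5, -0.5, 0.3]
width: 0.0274
```

```bash
python3 -c "
from h import *
st()"
```

```text
t 1.7 jig mm [-173.3 -314.5] z 184.9 toolx deg in jig -90.03 F jig [ 0.33 -0.61] 0.29 w 0.027352638624488165
```

Next is jig (0, -160), then down to a tip height of 56 mm.

>>> {"op": "apply_moves", "data": {"moves": "-0.15 0 0.175 0; -0.15 0 0.175 0; -0.15 0 0.175 0; -0.15 0 0.175 0; -0.15 0 0.165 0; 0 0 0 0; 0 0.2 0 0; 0 0.2 0 0; 0 0.1 0 0; 0 0 0 0"}}

```text
time: 2.7
eef_pos: [0.5178, -0.1647, 0.0819]
ee_rot: [[0.25, -0.006, 0.968], [-0.968, 0.002, 0.25], [-0.003, -1.0, -0.005]]
force: [-0.8, -0.6, 0.0]
width: 0.0004
```

```bash
python3 -c "
from h import *
st()
d=manip.snapshot('side');save(d,'side1')
d=manip.snapshot('wrist');save(d,'wrist1')"
```

```text
t 2.7 jig mm [  -4.1 -165. ] z 81.9 toolx deg in jig -90.04 F jig [-0.95 -0.34] 0.03 w 0.0003866105375658867
```

View pics/side1.png

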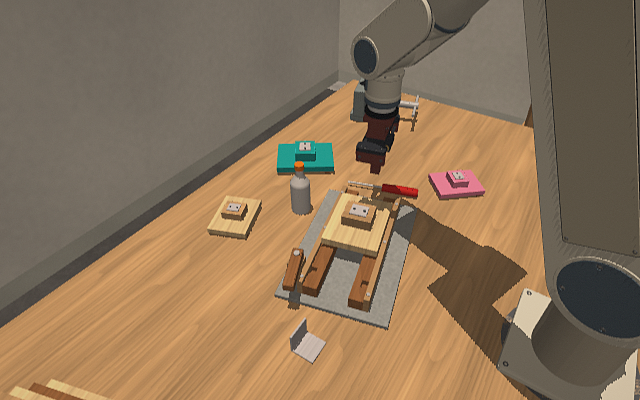

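View pics/wrist1.png

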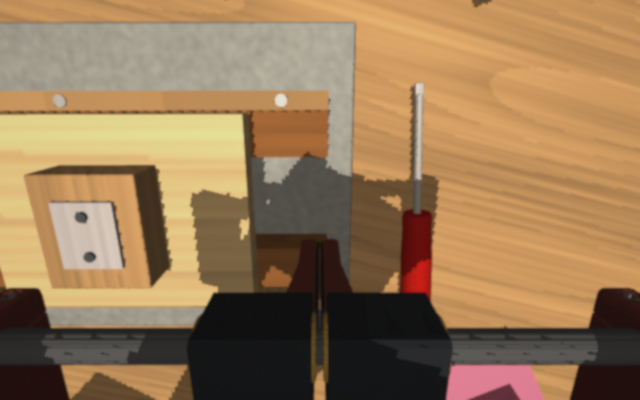

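The fingertip is over the gap behind the board's rear edge (wrist view: edge at column ~250, fingertip at column ~320). The screwdriver handle is clear at (417,250). I'll finish the descent.

>>> {"op": "apply_moves", "data": {"moves": "0 0.1 0.02 0; 0 0 0 0; 0 0 0 0"}}

```text
time: 3.1
eef_pos: [0.525, -0.1643, 0.066]
ee_rot: [[0.25, 0.001, 0.968], [-0.968, -0.0, 0.25], [0.001, -1.0, 0.001]]
force: [-0.5, -1.5, 1.0]
width: 0.0005
```

```bash
python3 -c "
from h import *
st()"
```

```text
t 3.1 jig mm [   2.9 -166.4] z 66.0 toolx deg in jig -90.02 F jig [-0.84 -1.29] 0.99 w 0.0005025374174349969
```

>>> {"op": "apply_moves", "data": {"moves": "0 0.055 -0.01 0; -0.05 0 0 0; -0.04 0 0 0; 0 0 0 0"}}

```text
time: 3.5
eef_pos: [0.5174, -0.1457, 0.0538]
ee_rot: [[0.251, -0.001, 0.968], [-0.968, 0.0, 0.251], [-0.001, -1.0, -0.001]]
force: [-0.3, -0.6, 0.2]
width: 0.0004
```

```bash
python3 -c "
from h import *
st()"
```

```text
t 3.5 jig mm [   0.2 -146.5] z 53.8 toolx deg in jig -89.95 F jig [-0.42 -0.56] 0.16 w 0.00037274025764290027
```

>>> {"op": "apply_moves", "data": {"moves": "-0.03 0 0 0; -0.03 0 0 0; -0.02 0 0 0; -0.02 0 0 0; -0.02 0 0 0; -0.02 0 0 0; -0.02 0 0 0"}}

```text
time: 4.2
eef_pos: [0.5099, -0.1157, 0.0537]
ee_rot: [[0.25, -0.0, 0.968], [-0.968, 0.0, 0.25], [-0.0, -1.0, -0.0]]
force: [-0.2, -1.0, -0.2]
width: 0.0006
```

```bash
python3 -c "
from h import *
st()
d=manip.snapshot('side');save(d,'side2')
P=cloud(d).reshape(-1,3);q=jig(P)*1000
m=(abs(q[:,0])<60)&(abs(P[:,2]-.070)<.003)&(q[:,1]<150)
print(np.percentile(q[m][:,1],[1,99]),np.median(P[m][:,2]))
"
```

```text
t 4.2 jig mm [   0.5 -115.5] z 53.7 toolx deg in jig -90.02 F jig [-0.42 -0.92] -0.22 w 0.0005655902564661386
[-667.21567983   50.76615471] 0.06920845100070155
```

View pics/side2.png

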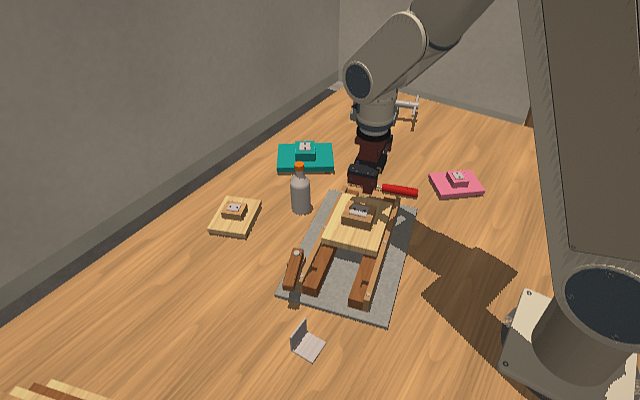

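>>> {"op": "apply_moves", "data": {"moves": "-0.02 0 0 0; -0.02 0 0 0; -0.02 0 0 0; -0.02 0 0 0; -0.02 0 0 0"}}

```text
time: 4.75
eef_pos: [0.5049, -0.0963, 0.0537]
ee_rot: [[0.25, -0.0, 0.968], [-0.968, 0.0, 0.25], [-0.0, -1.0, -0.0]]
force: [-0.4, 0.7, -0.1]
width: 0.0004
```

```bash
cat >> h.py <<'E'
def front(n):
    d=manip.snapshot('side');save(d,n)
    P=cloud(d).reshape(-1,3);q=jig(P)*1000
    m=(abs(q[:,0])<60)&(P[:,2]>.054)&(P[:,2]<.075)&(abs(q[:,1])<162)
    m&=~((q[:,0]>40)&(q[:,1]>110))
    Q=q[m];z=P[m][:,2]*1000
    print('front y',np.percentile(Q[:,1],[97,99.5]))
    f=Q[:,1]>np.percentile(Q[:,1],99)-45
    A=np.c_[Q[f],np.ones(f.sum())];
    for b in range(-40,160,20):
        k=(Q[:,1]>b)&(Q[:,1]<b+20)
        if k.sum()>10: print(b,k.sum(),round(np.median(z[k]),1),end='; ')
    print()
E
python3 -c "
from h import *
st();front('side3')
"
```

```text
t 4.75 jig mm [  0.5 -95.4] z 53.7 toolx deg in jig -90.01 F jig [-0.23  0.76] -0.14 w 0.000434784991879697
front y [51.04847631 52.12235299]
-40 108 68.9; -20 221 69.3; 0 326 69.2; 20 337 69.2; 40 415 66.9;
```

```bash
python3 -c "
from h import *
d=manip.snapshot('wrist');save(d,'wrist3')
d=manip.snapshot('scene');save(d,'scene3')
im=cv2.imread('pics/side3.png')[150:340,260:440];b=cv2.resize(im,None,fx=3,fy=3);cv2.imwrite('pics/side3c.png',b)
im=cv2.imread('pics/scene3.png')[100:300,250:470];b=cv2.resize(im,None,fx=3,fy=3);cv2.imwrite('pics/scene3c.png',b)
"
```

```text
(no output)
```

View pics/wrist3.png

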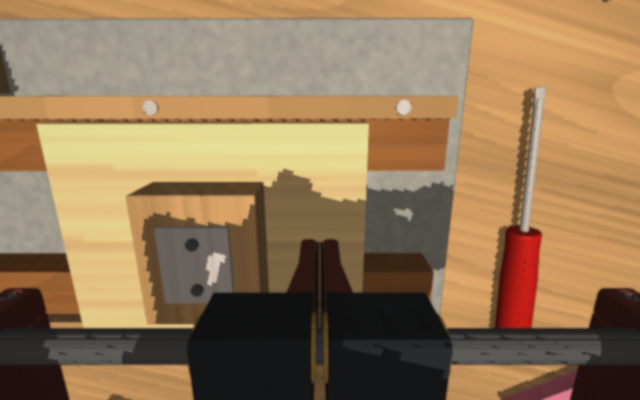

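View pics/side3c.png

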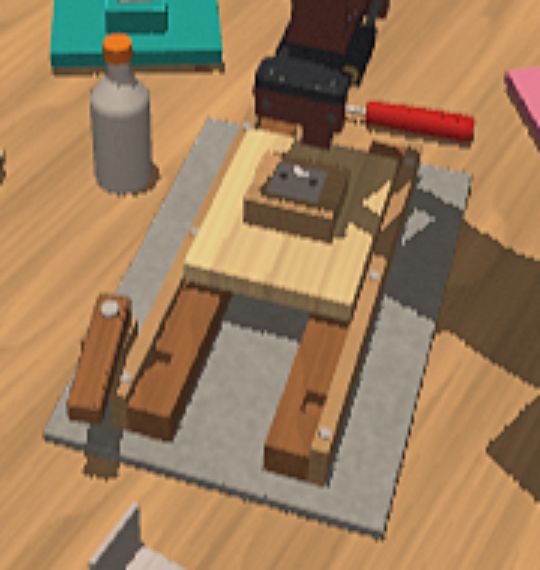

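View pics/scene3c.png

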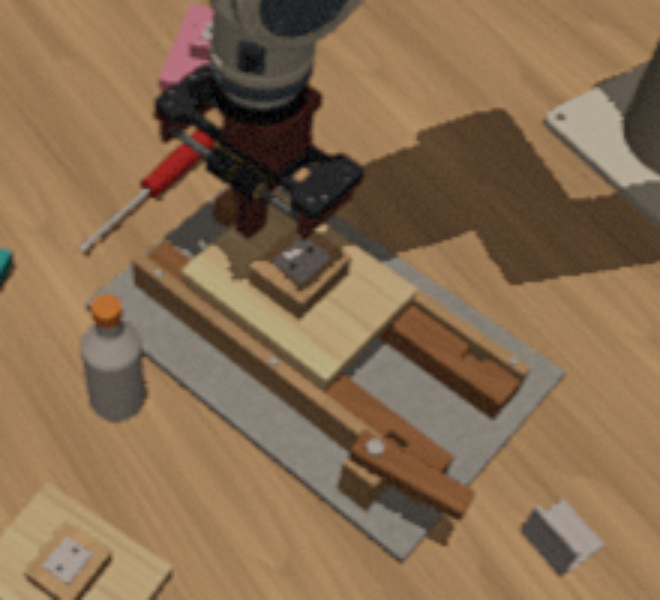

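```bash
python3 -c "
from h import *
st()
d=manip.snapshot('wrist');P=cloud(d)
for uv in [(320,245),(308,250),(335,250),(330,280),(340,220),(200,250),(420,140),(580,200),(420,270),(390,250),(100,60),(356,250)]:
    p=P[uv[1],uv[0]];print(uv,np.round(d['z_map'][uv[1],uv[0]],3),np.round(jig(p)*1000,1),round(p[2]*1000,1))
d=manip.snapshot('side');P=cloud(d).reshape(-1,3);q=jig(P)*1000
m=(abs(q[:,0])<40)&(q[:,1]>-160)&(q[:,1]<-60)&(P[:,2]>.04)&(P[:,2]<.16)
o=np.c_[q[m],P[m][:,2]*1000]
for z in range(40,160,6):
    k=(o[:,2]>=z)&(o[:,2]<z+6)
    if k.sum():print(z,k.sum(),o[k].min(0).round(),o[k].max(0).round())
d=manip.snapshot('scene');P=cloud(d).reshape(-1,3);q=jig(P)*1000
m=(abs(q[:,0])<40)&(q[:,1]>-160)&(q[:,1]<-60)&(P[:,2]>.04)&(P[:,2]<.16)
o=np.c_[q[m],P[m][:,2]*1000]
for z in range(40,160,6):
    k=(o[:,2]>=z)&(o[:,2]<z+6)
    if k.sum():print(z,k.sum(),o[k].min(0).round(),o[k].max(0).round())
"
```

```text
t 4.9 jig mm [  0.5 -95.6] z 53.7 toolx deg in jig -89.99 F jig [ 0.01 -0.  ] -1.21 w 0.0005767625565179179
(320, 245) 0.172 [ 10.9 -96.5] 95.8
(308, 250) 0.163 [ 12.6 -90.9] 105.2
(335, 250) 0.162 [  12.6 -103.4] 105.4
(330, 280) 0.135 [  13.3 -100.2] 133.9
(340, 220) 0.196 [  14.4 -107.7] 69.9
(200, 250) 0.166 [ 11.2 -39.9] 102.1
(420, 140) 0.211 [  55.1 -156.5] 42.0
(580, 200) 0.265 [   5.  -292.6] 0.5
(420, 270) 0.238 [ -32.5 -164.3] 39.9
(390, 250) 0.264 [ -30.4 -149.1] 12.6
(100, 60) 0.226 [102.6  44.5] 11.7
(356, 250) 0.201 [  -3.6 -117.1] 70.3
40 8 [ -39. -158.   40.] [  39. -153.   43.]
64 159 [ -40. -123.   66.] [ 39. -62.  70.]
70 55 [ -38. -118.   70.] [ 39. -60.  73.]
88 7 [-34. -99.  91.] [ 11. -64.  94.]
94 49 [-35. -98.  94.] [ 34. -60.  99.]
100 21 [-11. -96. 100.] [  9. -83. 106.]
106 13 [-11. -89. 106.] [  9. -84. 111.]
112 1 [  4. -83. 113.] [  4. -83. 113.]
40 23 [ -39. -160.   40.] [  40. -134.   45.]
64 60 [ -40. -120.   66.] [ 39. -61.  70.]
70 243 [ -40. -120.   70.] [ 40. -60.  76.]
76 3 [ 33. -64.  78.] [ 35. -61.  80.]
82 1 [ 34. -61.  83.] [ 34. -61.  83.]
88 2 [ 34. -62.  90.] [ 35. -60.  91.]
94 33 [ -26. -101.   95.] [ 35. -61. 100.]
100 21 [ -18. -102.  100.] [ 34. -60. 106.]
106 15 [  -9. -101.  106.] [ 11. -85. 112.]
112 13 [  -8. -103.  112.] [ 11. -85. 117.]
118 14 [ -12. -102.  118.] [ 11. -85. 124.]
124 13 [ -10. -102.  124.] [ 11. -84. 130.]
130 11 [   1. -102.  130.] [ 11. -83. 136.]
136 19 [  -3. -106.  136.] [ 11. -82. 142.]
142 6 [   2. -102.  142.] [ 12. -81. 148.]
148 2 [  8. -82. 150.] [ 11. -81. 152.]
```

```bash
python3 -c "
from h import *
for n in ['side','scene','wrist']:
    d=manip.snapshot(n);P=cloud(d).reshape(-1,3);q=jig(P)*1000
    m=(abs(q[:,0])<130)&(q[:,1]>-220)&(q[:,1]<20)&(P[:,2]>.074)&(P[:,2]<.3)&(d['z_map'].ravel()>0)
    m&=~((abs(q[:,0])<42)&(q[:,1]>-70)&(P[:,2]<.106))
    o=np.c_[q[m],P[m][:,2]*1000]
    print(n)
    for z in list(range(76,130,4))+list(range(130,300,10)):
        k=(o[:,2]>=z)&(o[:,2]<z+(4 if z<130 else 10))
        if k.sum():print(z,k.sum(),o[k].min(0).round(),o[k].max(0).round())
"
```

```text
side
92 9 [-12. -96.  92.] [  8. -86.  95.]
96 17 [-11. -98.  96.] [ 10. -83. 100.]
100 12 [-11. -88. 100.] [  9. -85. 104.]
104 14 [-10. -89. 104.] [  9. -85. 108.]
108 6 [ -8. -87. 109.] [  9. -86. 111.]
112 1 [-11. -85. 113.] [-11. -85. 113.]
170 102 [ -34. -172.  170.] [ 31. -12. 180.]
180 173 [ -34. -175.  180.] [ 32. -12. 190.]
190 184 [ -34. -179.  190.] [ 32.  -6. 200.]
200 164 [ -33. -174.  200.] [ 32.  -5. 210.]
210 468 [ -33. -182.  210.] [ 31.  -4. 220.]
220 96 [-22. -97. 220.] [ 22. -52. 230.]
230 77 [-22. -72. 230.] [ 18. -52. 240.]
240 74 [-20. -60. 240.] [ 19. -51. 250.]
250 134 [-33. -93. 250.] [ 31. -51. 260.]
260 228 [ -38. -109.  260.] [ 36. -53. 270.]
270 164 [ -37. -103.  270.] [ 35. -57. 280.]
280 55 [-39. -88. 280.] [ 30. -56. 290.]
290 170 [-40. -98. 290.] [ 37. -54. 300.]
scene
92 4 [  -8. -101.   94.] [  9. -88.  95.]
96 5 [ -11. -105.   97.] [ 10. -85.  98.]
100 12 [  -5. -102.  100.] [ 11. -85. 103.]
104 9 [-10. -98. 104.] [ 12. -36. 107.]
108 11 [  -5. -102.  108.] [ 12. -86. 112.]
112 11 [ -9. -97. 112.] [ 11. -86. 116.]
116 6 [   6. -101.  116.] [ 11. 
[... 953 characters left out ...]
105.   96.] [ 13. -87. 100.]
100 127 [  11. -106.  100.] [ 13. -88. 104.]
104 157 [   8. -105.  104.] [ 13. -87. 108.]
108 211 [  -6. -105.  108.] [ 13. -88. 112.]
112 192 [  -8. -106.  112.] [ 13. -87. 116.]
116 150 [  11. -106.  116.] [ 13. -87. 120.]
120 212 [  11. -107.  120.] [ 13. -86. 124.]
124 227 [  10. -107.  124.] [ 13. -86. 128.]
128 255 [  11. -107.  128.] [ 13. -86. 132.]
130 780 [  10. -109.  130.] [ 14. -84. 140.]
140 392 [   3. -108.  140.] [ 13. -84. 150.]
150 31 [  8. -99. 150.] [ 13. -94. 154.]
160 32 [-10. -98. 164.] [ -5. -95. 167.]
170 5238 [  -4. -177.  171.] [ 35. -16. 180.]
180 21862 [   4. -173.  180.] [ 36. -20. 190.]
190 21367 [  14. -170.  190.] [ 36. -24. 198.]
```

The cameras show the real fingertip at z≈92 mm while the reported TCP is 54 mm, so the reported TCP lies about 38 mm beyond the tips. The tip passed above the board and touched nothing. I'll back off and descend further, watching force.

>>> {"op": "apply_moves", "data": {"moves": "0.1 0 0 0; 0.12 0 0 0; 0.06 0 0 0; 0 0 0 0; 0 0 0 0; 0 0.06 0 0; 0 0.06 0 0; 0 0.05 0 0; 0 0 0 0; 0 0 0 0"}}

```text
time: 6.2
eef_pos: [0.5186, -0.1505, 0.019]
ee_rot: [[0.25, -0.001, 0.968], [-0.968, 0.0, 0.25], [-0.001, -1.0, -0.001]]
force: [0.8, 0.5, 0.1]
width: 0.0003
```

```bash
python3 -c "
from h import *
st()
for n in ['side','scene','wrist']:
    d=manip.snapshot(n);save(d,n+'4');P=cloud(d).reshape(-1,3);q=jig(P)*1000
    m=(abs(q[:,0])<14)&(q[:,1]>-175)&(q[:,1]<-126)&(P[:,2]>.045)&(P[:,2]<.1)&(d['z_map'].ravel()>0)
    o=np.c_[q[m],P[m][:,2]*1000]
    if len(o): print(n,o.min(0),o.max(0))
"
```

```text
t 6.2 jig mm [   0.2 -151.4] z 19.0 toolx deg in jig -90.0 F jig [0.88 0.26] 0.11 w 0.0003309788442698663
side [ -12.02447931 -159.71265106   57.11517761] [  10.37212996 -139.04343991   78.29525764]
scene [ -11.92887214 -160.81344266   57.87327422] [  12.09274385 -139.75902347   98.75506428]
wrist [  -8.4072801  -163.44017454   57.52429606] [  13.67719993 -141.39147693   99.95136103]
```

View pics/wrist4.png

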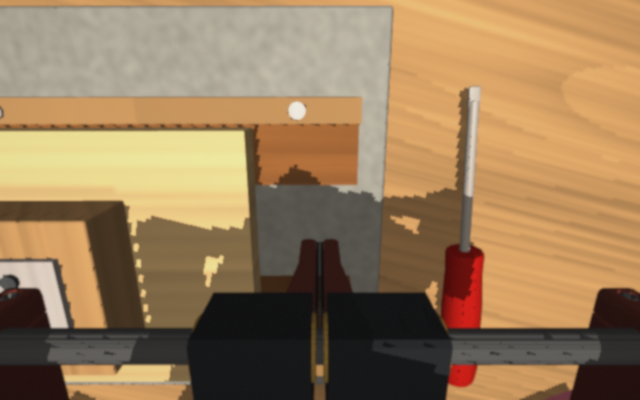

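The tip is now behind the board's rear edge (column ~250) at z≈57 mm. I'll lower it 4 mm and push.

>>> {"op": "apply_moves", "data": {"moves": "-0.02 0.02 0 0; -0.02 0 0 0; -0.02 0 0 0; -0.02 0 0 0; -0.02 0 0 0; -0.02 0 0 0; -0.02 0 0 0; -0.02 0 0 0"}}

```text
time: 7.15
eef_pos: [0.5112, -0.1198, 0.0158]
ee_rot: [[0.25, 0.001, 0.968], [-0.968, -0.0, 0.25], [0.0, -1.0, 0.0]]
force: [-0.1, -2.4, -0.4]
width: 0.0002
```

```bash
python3 -c "
from h import *
st();front('side5')"
```

```text
t 7.15 jig mm [   0.8 -119.8] z 15.8 toolx deg in jig -90.01 F jig [-0.67 -2.3 ] -0.35 w 0.0001807255321243708
front y [60.55541559 61.67820779]
-40 109 69.3; -20 122 69.2; 0 322 69.3; 20 340 69.2; 40 482 68.6; 60 110 62.7;
```

The board slides at about 2.3 N.

>>> {"op": "apply_moves", "data": {"moves": "-0.025 0 0 0; -0.025 0 0 0; -0.025 0 0 0; -0.025 0 0 0; -0.025 0 0 0; -0.025 0 0 0; -0.025 0 0 0; -0.025 0 0 0; -0.025 0 0 0; -0.025 0 0 0; -0.025 0 0 0; -0.025 0 0 0"}}

```text
time: 8.4
eef_pos: [0.496, -0.0614, 0.0157]
ee_rot: [[0.25, 0.0, 0.968], [-0.968, -0.0, 0.25], [0.0, -1.0, 0.0]]
force: [1.4, -3.3, 3.0]
width: 0.0003
```

```bash
python3 -c "
from h import *
st();front('side6')"
```

```text
t 8.4 jig mm [  0.6 -59.5] z 15.7 toolx deg in jig -90.02 F jig [ 0.52 -3.52] 3.03 w 0.0003310218851493033
front y [120.52739866 121.54068386]
-40 266 69.2; -20 117 69.2; 0 117 69.3; 20 124 69.3; 40 140 69.1; 60 370 69.2; 80 386 69.2; 100 469 68.9; 120 125 61.6;
```

>>> {"op": "apply_moves", "data": {"moves": "-0.015 0 0 0; -0.015 0 0 0; -0.015 0 0 0; -0.015 0 0 0; -0.015 0 0 0; -0.015 0 0 0"}}

```text
time: 9.05
eef_pos: [0.4913, -0.0441, 0.0156]
ee_rot: [[0.25, -0.0, 0.968], [-0.968, 0.0, 0.25], [-0.0, -1.0, -0.0]]
force: [0.7, -3.3, 0.6]
width: 0.0004
```

```bash
python3 -c "
from h import *
st();front('side7')"
```

```text
t 9.05 jig mm [  0.4 -41.5] z 15.6 toolx deg in jig -90.02 F jig [-0.17 -3.35] 0.63 w 0.0003792278993673612
front y [138.43646682 139.48854918]
-40 128 68.8; -20 266 69.3; 0 124 69.0; 20 125 69.1; 40 128 69.0; 60 144 69.2; 80 415 69.4; 100 369 69.3; 120 532 68.3;
```

>>> {"op": "apply_moves", "data": {"moves": "-0.01 0 0 0; -0.01 0 0 0"}}

```text
time: 9.3
eef_pos: [0.4902, -0.0402, 0.0155]
ee_rot: [[0.25, -0.001, 0.968], [-0.968, 0.0, 0.25], [-0.0, -1.0, -0.001]]
force: [-0.4, 0.1, -0.6]
width: 0.0006
```

```bash
python3 -c "
from h import *
st();front('side8')"
```

```text
t 9.3 jig mm [  0.3 -37.5] z 15.5 toolx deg in jig -90.02 F jig [-0.37  0.19] -0.57 w 0.000584786417768521
front y [141.86030837 143.22066305]
-40 119 61.7; -20 308 61.8; 0 130 61.0; 20 127 61.1; 40 136 61.3; 60 146 61.2; 80 431 62.6; 100 374 61.7; 120 365 61.5; 140 143 58.8;
```

The board has dropped and force has gone to zero. I'll draw the finger back and re-check flatness.

>>> {"op": "apply_moves", "data": {"moves": "0.04 0 0 0; 0.06 0 0 0; 0.05 0 0 0; 0 0 0 0; 0 0 0 0"}}

```text
time: 9.85
eef_pos: [0.498, -0.0701, 0.0156]
ee_rot: [[0.249, -0.0, 0.969], [-0.969, 0.0, 0.249], [-0.0, -1.0, -0.0]]
force: [0.5, 0.7, -0.3]
width: 0.0003
```

```bash
python3 -c "
from h import *
st();front('side9')
d=manip.snapshot('scene');save(d,'scene9')
P=cloud(d).reshape(-1,3);q=jig(P)*1000
m=(abs(q[:,0])<60)&(P[:,2]>.05)&(P[:,2]<.075)&(q[:,1]>-20)&(q[:,1]<135)
print('scene',np.percentile(P[m][:,2],[10,50,90]))
A=np.c_[q[m]/1000,np.ones(m.sum())];print(np.linalg.lstsq(A,P[m][:,2],rcond=None)[0])
o=cv2.imread('pics/side9.png')[150:340,260:440];cv2.imwrite('pics/s9.png',cv2.resize(o,None,fx=3,fy=3))
"
```

```text
t 9.85 jig mm [  0.4 -68.4] z 15.6 toolx deg in jig -90.09 F jig [0.67 0.5 ] -0.27 w 0.00027898273275897545
front y [141.81624784 143.18159786]
-40 112 59.0; -20 308 59.2; 0 125 59.3; 20 128 59.2; 40 130 59.4; 60 152 59.4; 80 458 59.8; 100 370 59.2; 120 362 59.2; 140 115 57.9; 
scene [0.05962358 0.06154382 0.06370882]
[0.00173793 0.00064406 0.06175323]
```

View pics/s9.png

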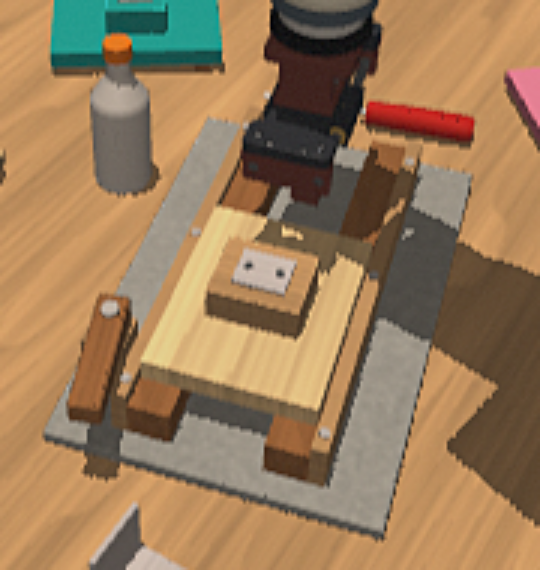

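The board is flat: its top reads 59.2 mm over the whole length, exactly 10 mm below the sliding height, and the front edge is at jig y≈143. The turn-button is still open, at about (100,355) in the crop. I'll raise the finger and go round to the button's outer side.

>>> {"op": "apply_moves", "data": {"moves": "0 -0.22 0 0; 0 -0.23 0 0; 0 0 0 0; -0.19 0 0.093 0; -0.19 0 0.093 0; -0.19 0 0.093 0; -0.19 0 0.093 0; -0.19 0 0.093 0; -0.19 0 0.093 0; -0.18 0 0.092 0; 0 0 0 0"}}

```text
time: 11.05
eef_pos: [0.5585, 0.2231, 0.1051]
ee_rot: [[0.254, 0.001, 0.967], [-0.967, 0.001, 0.254], [-0.001, -1.0, 0.002]]
force: [0.0, -0.4, -0.1]
width: 0.0006
```

```bash
python3 -c "
from h import *
st();d=manip.snapshot('scene');save(d,'scene10')
P=cloud(d).reshape(-1,3);q=jig(P)*1000
m=(abs(q[:,0]-85)<60)&(abs(P[:,2]-.083)<.006)&(q[:,1]>90)&(q[:,1]<225)
r=cv2.minAreaRect(q[m].astype(np.float32));print(r)
"
```

```text
t 11.05 jig mm [132.3 200.4] z 105.1 toolx deg in jig -89.77 F jig [-0.08 -0.4 ] -0.15 w 0.0005723024546654262
((88.62593841552734, 157.15260314941406), (25.805362701416016, 101.0473861694336), 9.566709518432617)
```

View pics/scene10.png

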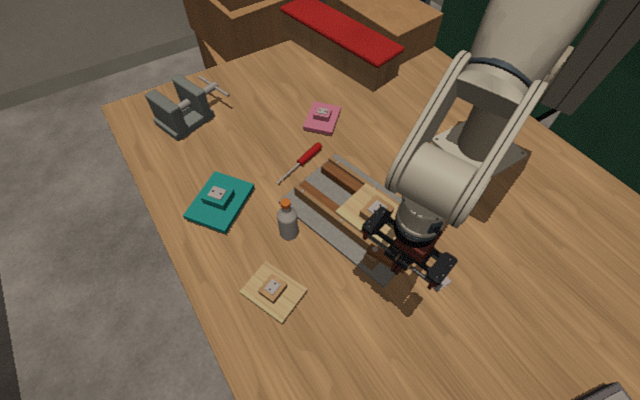

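>>> {"op": "apply_moves", "data": {"moves": "0.02 0.12 0 0; 0 0.13 0 0; 0 0.115 0 0; 0 0 0 0; 0 0 0 0"}}

```text
time: 11.6
eef_pos: [0.5582, 0.2137, 0.0324]
ee_rot: [[0.249, -0.002, 0.968], [-0.968, -0.001, 0.249], [0.0, -1.0, -0.002]]
force: [-0.4, 0.3, 0.9]
width: 0.0
```

```bash
python3 -c "
from h import *
st()
for n in ['scene','wrist','side']:
    d=manip.snapshot(n);save(d,n+'11')
    P=cloud(d).reshape(-1,3);q=jig(P)*1000
    m=(abs(q[:,0]-132)<20)&(P[:,2]>.055)&(P[:,2]<.11)&(q[:,1]>175)&(q[:,1]<220)
    o=np.c_[q[m],P[m][:,2]*1000]
    if len(o):print(n,len(o),o.min(0),o.max(0))
a=np.linspace(.17,1.571,8)
for t in a:
    s=12+11*abs(np.cos(t))+10*abs(np.sin(t));print(round(t,2),np.round([95-68*np.sin(t)+s*np.cos(t),125+68*np.cos(t)+s*np.sin(t)],1))
"
```

```text
t 11.6 jig mm [129.8 191.3] z 32.4 toolx deg in jig -90.06 F jig [-0.28  0.35] 0.87 w 2.463411583549283e-05
scene 58 [130.48152384 183.02501226  71.88434148] [141.01250464 201.45988656 108.78313217]
wrist 1621 [122.02369878 180.5814469   71.90142636] [143.88142713 201.80280674 109.99666571]
side 121 [118.16468462 182.59772122  72.27052679] [137.34960028 203.96376332 109.58187244]
0.17 [107.7 196.2]
0.37 [ 94.5 197.8]
0.57 [ 80.7 196.6]
0.77 [ 66.9 192.5]
0.97 [ 53.8 185.2]
1.17 [ 42.3 175. ]
1.37 [ 33.1 162. ]
1.57 [ 27. 147.]
```

View pics/wrist11.png

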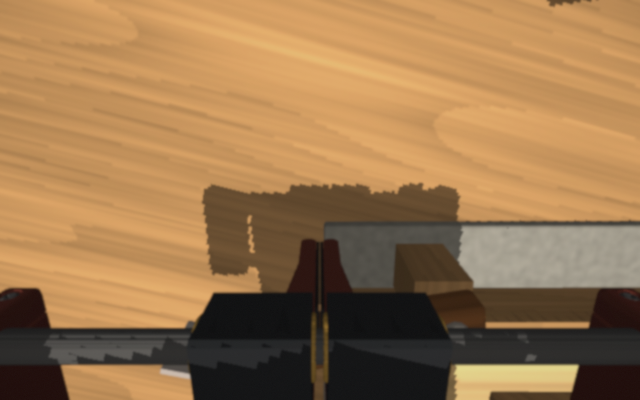

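Finger (130,191) is beside the bar with its tip at z≈72, overlapping the bar's 63–83 mm. I'll sweep along the arc.

>>> {"op": "apply_moves", "data": {"moves": "-0.012 0 -0.055 0; -0.012 0 -0.055 0; -0.005 0 -0.034 0; -0.005 0 -0.034 0; 0.004 0 -0.034 0; 0.004 0 -0.034 0; 0.01 0 -0.034 0; 0.01 0 -0.034 0"}}

```text
time: 12.55
eef_pos: [0.4973, 0.1999, 0.0327]
ee_rot: [[0.25, 0.0, 0.968], [-0.968, 0.0, 0.25], [-0.0, -1.0, 0.0]]
force: [0.4, 0.2, 0.6]
width: 0.0002
```

```bash
cat >> h.py <<'E'
def latch(n):
    for c in ['side','scene']:
        d=manip.snapshot(c);save(d,n+c)
        P=cloud(d).reshape(-1,3);q=jig(P)*1000;I=d['image'].reshape(-1,3).astype(int)
        m=(abs(q[:,0]-60)<80)&(abs(P[:,2]-.083)<.005)&(q[:,1]>95)&(q[:,1]<225)&(I[:,0]-I[:,2]>40)
        if m.sum()>10:
            r=cv2.minAreaRect(q[m].astype(np.float32));print(c,m.sum(),np.round(r[0],1),np.round(r[1],1),round(r[2],1))
E
python3 -c "
from h import *
st();latch('l12')"
```

```text
t 12.55 jig mm [ 67.3 193.2] z 32.7 toolx deg in jig -90.02 F jig [0.45 0.09] 0.57 w 0.0001695597052953962
side 142 [ 49.3 173.1] [22.6 38.9] 42.0
scene 139 [ 80.3 140.1] [23.4 77.2] 45.2
```

View pics/l12side.png

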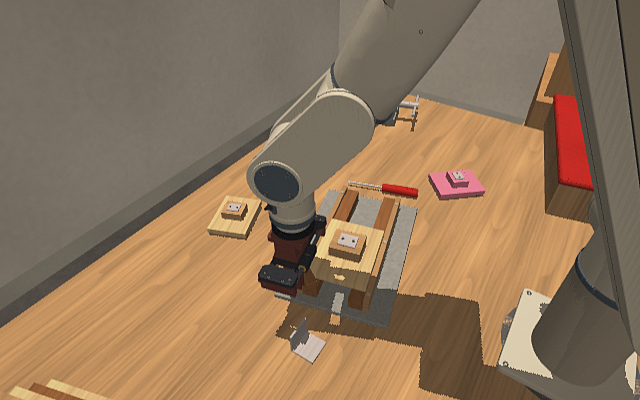

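The bar follows, now at about 0.77 rad. Continuing the arc.

>>> {"op": "apply_moves", "data": {"moves": "0.018 0 -0.033 0; 0.018 0 -0.033 0; 0.025 0 -0.03 0; 0.025 0 -0.03 0; 0.033 0 -0.023 0; 0.033 0 -0.023 0; 0.033 0 -0.015 0; 0.033 0 -0.015 0"}}

```text
time: 13.45
eef_pos: [0.4695, 0.1472, 0.0327]
ee_rot: [[0.25, -0.0, 0.968], [-0.968, 0.0, 0.25], [-0.0, -1.0, -0.0]]
force: [1.2, 0.4, -0.2]
width: 0.0003
```

```bash
python3 -c "
from h import *
st();latch('l13')"
```

```text
t 13.45 jig mm [ 27.2 149.1] z 32.7 toolx deg in jig -90.03 F jig [1.21 0.07] -0.25 w 0.0003403647598270083
side 74 [ 60.1 126.5] [ 24.3 101. ] 86.4
scene 250 [ 65.2 125.6] [23.3 94. ] 88.4
```

>>> {"op": "apply_moves", "data": {"moves": "0.01 0 0 0; 0.005 0 0 0; 0.005 0 0 0; 0 0 0 0"}}

```text
time: 13.95
eef_pos: [0.4706, 0.144, 0.0327]
ee_rot: [[0.25, -0.0, 0.968], [-0.968, -0.0, 0.25], [0.0, -1.0, -0.0]]
force: [0.1, 0.5, -0.9]
width: 0.0008
```

```bash
python3 -c "
from h import *
st();latch('l14')"
```

```text
t 13.95 jig mm [ 27.4 145.8] z 32.7 toolx deg in jig -90.01 F jig [0.25 0.48] -0.91 w 0.0008212575496126906
side 74 [ 60.8 125.3] [ 23.8 100.2] 89.3
scene 238 [ 66.  124.4] [92.1 23.8] 0.4
```

One more nudge to feel the stop.

>>> {"op": "apply_moves", "data": {"moves": "0.005 0 0 0; 0.005 0 0 0; 0.005 0 0 0; 0 0 0 0"}}

```text
time: 14.45
eef_pos: [0.4709, 0.1427, 0.0327]
ee_rot: [[0.249, -0.001, 0.968], [-0.968, 0.002, 0.249], [-0.002, -1.0, 0.0]]
force: [-2.5, 12.6, 0.8]
width: 0.0005
```

```bash
python3 -c "
from h import *
st();latch('l15')"
```

```text
t 14.45 jig mm [ 27.4 144.4] z 32.7 toolx deg in jig -90.08 F jig [ 0.69 12.82] 0.77 w 0.00046621709435471116
side 69 [ 61.  125.6] [ 23.5 100.3] 89.2
scene 227 [ 64.1 124.5] [24.  95.8] 89.9
```

The stop is felt at 12.8 N. I'll back off in +y, go up, and check.

>>> {"op": "apply_moves", "data": {"moves": "-0.04 0 0 0; -0.1 0 0 0; -0.05 0 0 0; 0 0 0 0; 0 -0.2 0 0; 0 -0.25 0 0; 0 -0.2 0 0; -0.2 0 0 0; -0.2 0 0 0; -0.2 0 0 0; 0 0 0 0; 0 0 0 0"}}

```text
time: 15.75
eef_pos: [0.4315, 0.2941, 0.1625]
ee_rot: [[0.252, -0.0, 0.968], [-0.968, -0.001, 0.252], [0.001, -1.0, -0.0]]
force: [0.8, 0.4, 0.4]
width: 0.0001
```

```bash
python3 -c "
from h import *
st();latch('l16');front('side16')
o=cv2.imread('pics/l16scene.png')[120:300,240:460];cv2.imwrite('pics/s16.png',cv2.resize(o,None,fx=3.5,fy=3))
d=manip.snapshot('side')
for o in ['glue','driver','angle']: print(o,[(np.round(r['centre'],3).tolist(),round(r['conf'],2)) for r in manip.spot_in(o,d)])"
```

```text
t 15.75 jig mm [ 27.2 300.9] z 162.5 toolx deg in jig -89.9 F jig [0.86 0.22] 0.44 w 0.0001448137418330868
side 204 [ 33.5 124.6] [24.6 46.2] 89.1
scene 330 [ 62.  124.3] [ 24.4 101.5] 89.8
front y [141.79900124 143.3954149 ]
-40 115 58.9; -20 305 59.3; 0 121 59.3; 20 129 59.1; 40 126 59.2; 60 153 59.4; 80 417 60.0; 100 250 59.1; 120 359 59.4; 140 113 57.6; 
glue []
driver [([0.482, -0.249, 0.013], 0.69)]
angle [([0.436, 0.266, 0.006], 0.55), ([0.43, 0.029, 0.012], 0.24)]
```

View pics/s16.png

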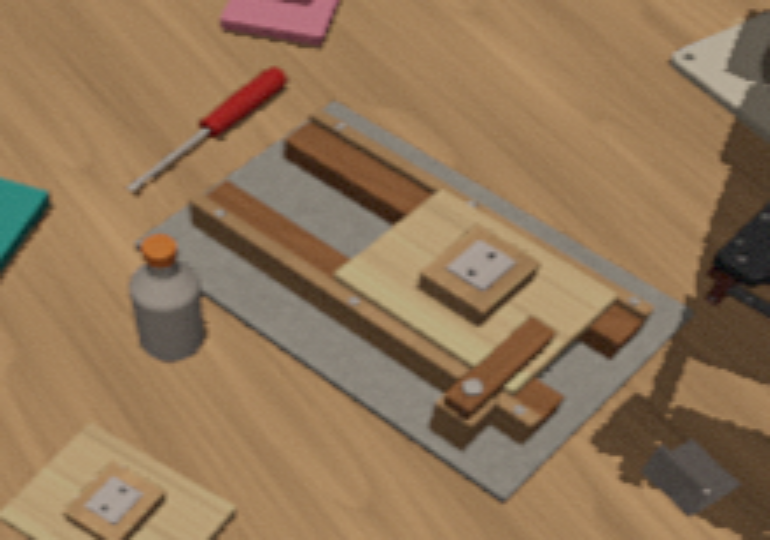

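View pics/l16side.png

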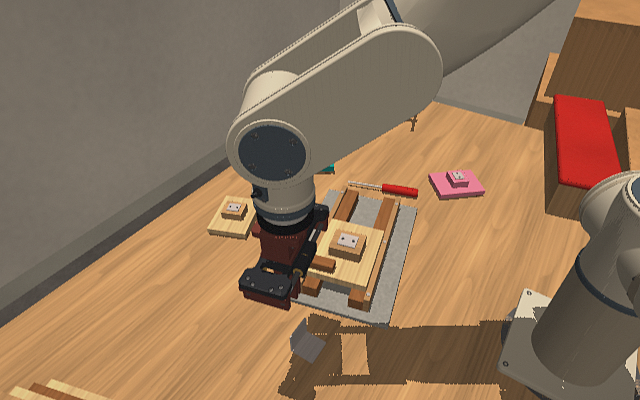

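The board lies flat with the turn-button across its front end (crop (500,365)). The glue bottle, driver and angle stand where they were, and the gripper is clear of everything. Handing in.

```bash
python3 -c "
from h import *
print(manip.sign_off())"
```

```text
the job is handed in; nothing more can be done
None
```

The board is seated and locked, and the job was handed in at about 16 s of robot time. I pushed the board along the rails with the closed fingertips at about 2–3.5 N until it dropped, then drew the finger back. I then swept the turn-button round to its stop, which I felt at about 13 N, and moved clear.

**Last checks**
- **Board:** the top is level along its length, exactly 10 mm below its sliding height. The front edge reads jig y ≈ 143 mm against 145 nominal, which is within the notch play and calibration.
- **Turn-button:** it reads 89–90° and lies across the board's front end.
- **Bystanders:** the driver and metal angle are within about 3 mm of their first readings. The arm hid the glue bottle from the side camera, but the scene picture shows it standing where it was.

**What disagreed**
- **Fingertip position:** the reported TCP lies about 38 mm beyond the real closed fingertips, contrary to the description. My first push therefore passed above the board without touching anything. I measured the offset from the camera depth and corrected for it.

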